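# Close the ratchet press on a row of cheese moulds

### The arm

A 6-joint arm with a two-finger parallel gripper is mounted at the origin on the work surface. World frame = base frame: x ahead of the robot, y to its left, z up, the work surface at z = 0. Lengths are in m, angles in degrees, forces in N, time in s.
With the tool pointing down it reaches from about 0.4 to 0.825 m from the base axis. Payload 7 kg.
Tool frame: the origin (TCP) lies at the centre of the arm's flange, where the gripper is bolted on; the fingertips stand 178 mm ahead of it and the grasp point (between the pads) lies 159 mm ahead of it (tip_reach is the distance from the TCP to the fingertips, in m); z points along the fingers, y is the line along which they close (so a half turn about z gives the same grasp; the last joint's range is limited). The gripper opens to 88 mm and grips with 3 to 60 N. Pads are 19 mm wide; open, the fingers measure 130 mm over their backs; the gripper's body (78 mm by 193 mm) begins 47 mm behind the grasp point.
Start: joints at [16.507, 20.546, 0.682, 0, -70.136, -16.507], TCP at [0.675, -0, 0.405] pointing down, gripper open.
Joint ranges: [-176.03, 176.03], [-82.01, 121.73], [-58.28, 71.71], [-173.87, 95.51], [-174.79, -0.11], [-173.66, 173.66]. Speed limits (degrees/s): [136.94, 136.94, 172.46, 180, 180, 180].

### API

Orientations are given as [roll, pitch, yaw] about the fixed x, y, z axes, in that order (R = Rz(yaw) Ry(pitch) Rx(roll)).
In Python, from plant import * gives the robot as it stands.
- The arm moves only by the shell command python3 -m handwheel 'ROWS'. ROWS is JSON, a list of rows, each a list of 7 numbers: the opening, from -1 (shut) to 1 (fully open), then the shift along the tool's x, y, z as a fraction of full scale, then the turn, a rotation vector about the tool's x, y, z as a fraction of full scale. A call has 1 to 5 rows; each row shifts and turns the commanded pose from where the row before left it, along the tool's axes as they then stand; what a row does not reach is not made up. Full scale, the value 1, is 0.025 m for a shift and 6 degrees for a turn. A row lasts 1/8 s, in which the tool goes at most 62.5 mm and 10.7 degrees, less where a joint would pass 70% of its speed; a pose out of reach is approached as far as the arm can. A call with a number of a shift or a turn outside -1 to 1 is refused whole. A call with a gripper value outside its range is refused whole. The fingers move at their own pace and stop on an object; the grip force is fixed at half the most. Time passes only in rows, so rows that do not move let the fingers close. It gives the time, the measured TCP pose, the force, the opening and the grip force at its end, in the units of the state.
- get_obs(): the state, without advancing time (a new reading comes with each control period).
- snapshot(name): name is "scene" or "side" or "wrist"; returns a dict with "color" (400x640x3 uint8, red, green, blue), "fx", "fy", "cx", "cy" (pixels), "R" (3x3) and "t" (3): a world point X has camera coordinates R X + t; the wrist camera has in their place "tool_from_camera" (4x4, takes a point from camera to tool coordinates, whose origin is the TCP and whose axes are the flange's). Camera axes: x right, y down, z forward; pixel columns grow to the right and rows downward; lengths in m; the calibration is good to about 2 mm. A picture is of the moment at which its call begins: read the wrist's pose just before it. There is no depth.
- close_job(): hands the job in; it is judged then, once.
The state is a dict: "clock": time; "joint_pos": joint angles; "qvel": joint speeds; "tau": joint torques, N m; "tool_pos": TCP position; "orientation": TCP orientation; "force": force on the tool from outside, world axes, zero at the start; "moment": the same for the moment, N m; "opening": finger opening in m; "gripper_force": force on a finger pad.
Only numpy, scipy, OpenCV 4.12 (cv2) and the standard library are available. Lean on these libraries where they do the work, as an engineer would, in place of code of your own. Each camera call takes 0.05 s, during which the arm holds its last target. There are 200 camera calls.

### The job

Close the cheese press on the row of moulds: tip the pawl with the red knob over onto its rack and push the press head up until all three moulds are nipped tight against the end plate and the spring gauge at the back of the head shows green but no red, never crushing the moulds. Leave the head held there by the pawl, hands off, and do not disturb the pots, the tub or the ladle.

Things in the scene. Friction and masses are not known exactly. Their poses are not given: they have to be found in the camera images.
- press: Fixed steel bench cheese press, 540 x 185 mm. Origin at table height near its middle. +y runs along the slide from the end plate to the rear, where the head starts; rack on the -x side. Bed strips 30 high, guides 46; guide rods (top 67) at x = +-68; tie plates at both ends 82 high. The end plate (138 high) is clamped on the rods, inner face at y = -220 to -250, not reported. All in mm, heights above the table.
- head: Press head, a carriage sliding along the press's y only; it closes towards -y against about 3 N of friction. Axes as the press's; origin at table height on the centre line, mid-thickness. Tower 92 wide, 30 thick, 156 high; cross-beam 77 high out to the rods and pawl. In front a white sprung press plate 88 square, centre 80 high, its face at y = -75 when relaxed.
- push_pad (a point): Centre of the flat face of the black push pad on the rear of the head, 86 wide, from 111 to 153 above the table; at x = 0, y = +21, z = 132 in the head's frame. Push it towards -y of the press.
- gauge (a point): Where the spindle tail (15 thick, 80 above the table) comes out of the head's rear, under the pad. It is the spring gauge: 8 mm of tail show at rest, more as the plate's spring yields, 1.0 N per mm. A green band shows from 6 mm (6 N), red from 16 mm (16 N); solid at 24 mm (24 N); 40 N crushes the moulds. This point is fixed on the head.
- rack_mark (a point): A point on the slotted rack bar, at x = -90, y = 140, top at 55, in the press's frame; the bar runs along y, slots 5 apart. With the pawl down on it the head goes only towards -y and on letting go settles back by up to 7; with the pawl up the spring throws the head back.
- pawl (a joint): Ratchet pawl angle, rad. Steel arm 53 long hinged on the head at x = -90, y = 0, height 90 (head's frame), swinging along the slide. 0: thrown over, leaning 25 degrees past upright towards the moulds (as found). Grows as it tips up and over to the rear; from 0.5 on it falls by itself; 2.4 to 2.75: down, nose on the rack.
- pawl_knob (a point): Centre of the pawl's red ball knob, 20 in diameter, on the arm's outer side, 37 from the hinge; with the pawl thrown over it is at x = -114, y = -16, z = 123 in the head's frame. Tipping it takes less than 0.5 N.
- mould_near: The mould nearest the head. White square cheese mould lying on its side, 100 wide (x), 60 long (y), 100 high, about 0.46 kg (0.35 to 0.6). Origin: middle of its underside, axes nearly the press's. Its blue lid, 86 square, stands 3 to 24 proud of the +y face, depending on how full it is; that amount is not reported and does not change. Slides on the bed with about 1 N.
- mould_mid: The middle mould, the same kind, its lid's height its own.
- mould_far: The mould next to the end plate, the same kind, its lid's height its own.
- pot_stack: Bystander: loose stack of white round pots, 96 in diameter, 168 high; origin in the middle of its foot.
- tub: Bystander: white round tub with a lid, 136 in diameter, 100 high; origin in the middle of its foot.
- ladle: Bystander: flat steel skimming ladle lying on the table, 290 long along its x, bowl 84 in diameter at +x; origin on the table 85 from the bowl's centre.
Things that resemble listed ones, but are neither listed nor needed, are in the scene too. Leave any orange look-alike of the mould_near alone. Leave any purple look-alike of the mould_mid alone.

How it is judged:
By the outcome, as a careful person would: the job done as asked, in the order asked, and still so for the second after the job is handed in, with the robot touching nothing.
It also fails if it takes over 48 s, if anything falls off the work surface, if the arm or the gripper's body presses on something with over 40 N, if the wrist force passes 120 N, or if a joint passes its speed limit or range.

## Working session

There is one attempt and no reset: what is moved stays moved. The work goes in short steps, Python scripts to look and compute and a shell command to move; the robot and the scene stay as the last step left them, time stands still between calls to the robot, and variables do not carry over. Pictures are saved under pics/ and viewed, at most 10 in all, crops included, and the job is handed in when it is done.

```bash
mkdir -p pics; ls
python3 - <<'E'
from plant import *
import cv2
o=get_obs(); print({k:o[k] for k in('clock','tool_pos','orientation','force','opening')})
for n in('scene','side'):
    s=snapshot(n); cv2.imwrite(f'pics/{n}0.png',s['color'][:,:,::-1])
    print(n,s['fx'],s['cx'],s['cy'],s['R'],s['t'])
E
```

```text
pics
{'clock': 0.0, 'tool_pos': array([ 6.74809652e-01, -1.25146351e-05,  4.03711937e-01]), 'orientation': array([ 1.79904822e+02, -9.67986462e-03, -9.00084463e+01]), 'force': array([-0.08609816,  0.55864109,  0.7059442 ]), 'opening': 0.08774925959787654}
scene 476.9157145606536 321.7102030016561 201.37297365219482 [[ 0.74439722  0.66768818 -0.00807913]
 [ 0.35432272 -0.40522751 -0.84276098]
 [-0.56597544  0.62448631 -0.53822733]] [-0.41513812 -0.14388386  2.05658683]
side 404.0850561026732 314.26334234371427 194.9943349408364 [[ 0.98210449 -0.18831887 -0.00260415]
 [-0.14945771 -0.77087652 -0.61920253]
 [ 0.11460005  0.6085108  -0.785227  ]] [-0.57389386  0.10800361  1.16398575]
```

View pics/scene0.png

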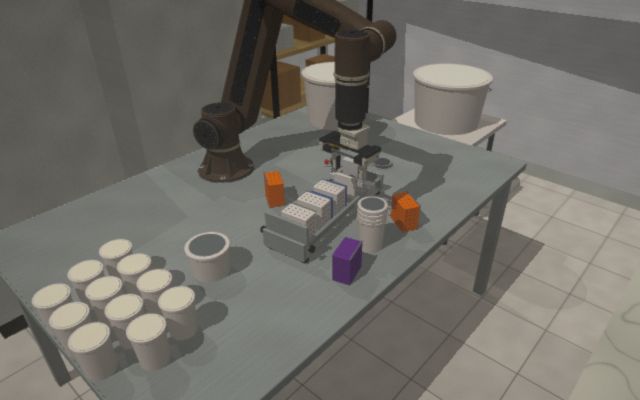

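View pics/side0.png

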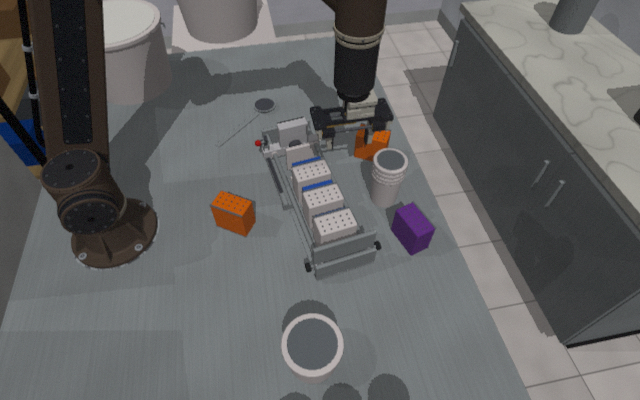

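Side view: the press runs from the end plate (~(345,255)) to the head (~(292,135)), red knob (258,143). Scene view: red knob (327,161). Look-alikes: the orange mould-like blocks at side (233,213) and (372,145), and the purple one at (413,228). The true moulds are the white ones on the bed. Only one red knob.

```bash
cat > h.py <<'E'
from plant import *
import cv2, numpy as np
def ray(s,p):
    d=np.array([(p[0]-s['cx'])/s['fx'],(p[1]-s['cy'])/s['fy'],1]); R=np.array(s['R']);t=np.array(s['t'])
    if 'o' in s: return s['o'],R.T@d
    return -R.T@t,R.T@d
def plane(s,p,z):
    o,d=ray(s,p); return o+d*(z-o[2])/d[2]
def tri(l):
    A=np.zeros((3,3));b=np.zeros(3)
    for s,p in l:
        o,d=ray(s,p);d=d/np.linalg.norm(d);P=np.eye(3)-np.outer(d,d);A+=P;b+=P@o
    X=np.linalg.solve(A,b)
    return X,[round(1e3*np.linalg.norm(np.cross(X-ray(s,p)[0],ray(s,p)[1]/np.linalg.norm(ray(s,p)[1]))),1) for s,p in l]
def proj(s,X):
    c=np.array(s['R'])@X+np.array(s['t']); return np.array([s['fx']*c[0]/c[2]+s['cx'],s['fy']*c[1]/c[2]+s['cy']])
def blobs(img,lo,hi,amin=5):
    h=cv2.cvtColor(img,cv2.COLOR_RGB2HSV); m=cv2.inRange(h,lo,hi)
    n,l,st,c=cv2.connectedComponentsWithStats(m); return [(c[i].round(1),st[i][4],st[i][:4]) for i in range(1,n) if st[i][4]>=amin]
def wrist():
    from scipy.spatial.transform import Rotation as Ro
    ob=get_obs(); s=dict(snapshot('wrist')); T=np.array(s['tool_from_camera'])
    W=np.eye(4);W[:3,:3]=Ro.from_euler('xyz',ob['orientation'],degrees=True).as_matrix();W[:3,3]=ob['tool_pos']
    M=np.linalg.inv(W@T); s['R']=M[:3,:3];s['t']=M[:3,3]; return s
E
python3 - <<'E'
from h import *
S={n:snapshot(n) for n in('scene','side')}; w=wrist()
for n in S:
    im=S[n]['color']
    print(n,'red',[b for b in blobs(im,(0,170,60),(4,255,255)) if b[1]<200]+[b for b in blobs(im,(174,150,60),(180,255,255))])
    print(n,'blue',blobs(im,(105,120,50),(125,255,255)))
print('wrist red',blobs(w['color'],(0,170,60),(4,255,255)))
a=cv2.resize(S['side']['color'][90:290,215:425],None,fx=2.8,fy=2.8,interpolation=cv2.INTER_CUBIC)
cv2.imwrite('pics/c1.png',a[:,:,::-1]); cv2.imwrite('pics/w1.png',w['color'][:,:,::-1])
E
```

```text
scene red [(array([326.2, 160.8]), np.int32(6), array([325, 160,   3,   3], dtype=int32))]
scene blue []
side red [(array([257.6, 143. ]), np.int32(22), array([255, 141,   6,   5], dtype=int32))]
side blue [(array([ 30.7, 130.4]), np.int32(225), array([ 19, 118,  27,  37], dtype=int32)), (array([ 16.7, 144.3]), np.int32(624), array([  0, 122,  40,  44], dtype=int32)), (array([ 42.5, 134. ]), np.int32(8), array([ 42, 131,   2,   7], dtype=int32)), (array([306. , 160.5]), np.int32(70), array([292, 156,  28,  10], dtype=int32)), (array([316.6, 184.7]), np.int32(104), array([302, 180,  30,  11], dtype=int32))]
wrist red []
```

View pics/c1.png

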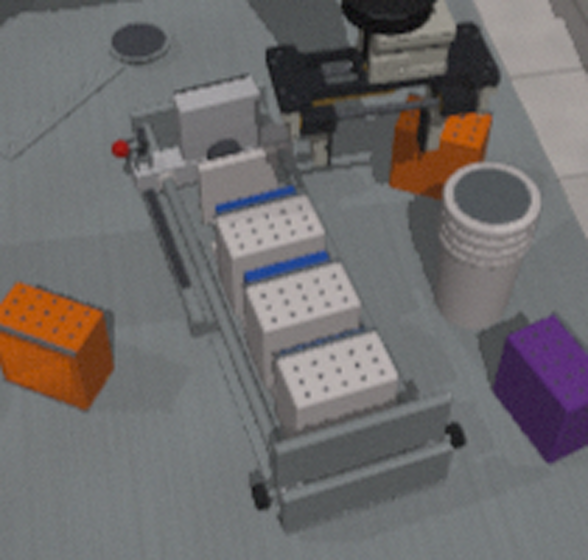

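View pics/w1.png

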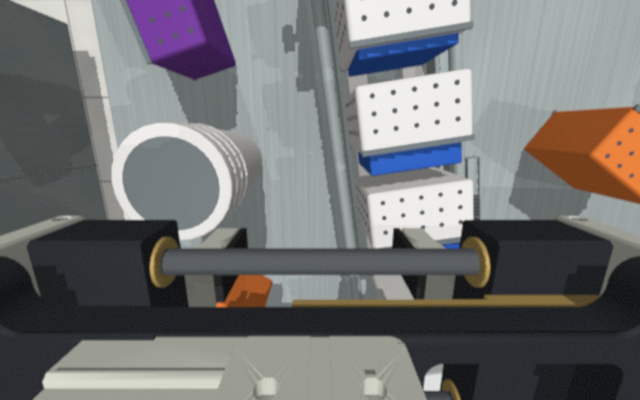

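The crop shows the head tower at (218,115) with the red knob at (121,149), left of it; three white moulds with blue lids follow; rod end nuts at (262,495) and (455,435). The wrist view shows the +x guide rod from (322,0) to (350,290).

Run:
```python
from h import *
S={n:snapshot(n) for n in('scene','side')}; w=wrist()
k,e=tri([(S['scene'],(326.4,161)),(S['side'],(257.6,143))]); print('knob',k,e, 'side@z.123',plane(S['side'],(257.6,143),.123))
f=lambda p:(215+p[0]/2.8,90+p[1]/2.8)
n1,n2=[plane(S['side'],f(p),.06) for p in((262,495),(455,435))]; print('nuts',n1,n2,np.linalg.norm(n1-n2),np.degrees(np.arctan2(*(n2-n1)[1::-1])))
a,b=[plane(w,p,.062) for p in((322,20),(347,200))]; print('rod',a,b,np.degrees(np.arctan2(*(b-a)[:2]))*-1)
tl,tr=[plane(S['side'],f(p),.156) for p in((176,95),(256,77))];print('tower',tl,tr,np.linalg.norm(tr-tl),np.degrees(np.arctan2(*(tr-tl)[1::-1])))
# front mould top edges, z=.1
for q in [((219,228),(305,198)),((247,297),(352,263)),((278,375),(385,335)),((288,408),(398,374))]:
    c,d=[plane(S['side'],f(p),.1) for p in q];print('m',c,d,np.linalg.norm(d-c),np.degrees(np.arctan2(*(d-c)[1::-1])))
# tie plate near end top edge z=.082
c,d=[plane(S['side'],f(p),.082) for p in((282,495),(450,445))];print('tie',c,d,np.linalg.norm(d-c),np.degrees(np.arctan2(*(d-c)[1::-1])))
c,d=[plane(S['side'],f(p),.138) for p in((275,440),(448,398))];print('end',c,d,np.linalg.norm(d-c),np.degrees(np.arctan2(*(d-c)[1::-1])))
```

```text
knob [0.4416778  0.15781931 0.12367221] [np.float64(0.1), np.float64(0.1)] side@z.123 [0.44165398 0.15837953 0.123     ]
nuts [ 0.5225899  -0.24610344  0.06      ] [ 0.71240654 -0.21848956  0.06      ] 0.19181471343323397 8.277130342672347
rod [ 0.67257261 -0.17390754  0.062     ] [0.64211513 0.01616237 0.062     ] 9.103882836924884
tower [0.51018995 0.19372191 0.156     ] [0.5998482  0.20586682 0.156     ] 0.0904770771948474 7.71420063512981
m [0.53109304 0.04563545 0.1       ] [0.62730961 0.07022505 0.1       ] 0.09930899270644718 14.335950457540964
m [ 0.543997   -0.04955437  0.1       ] [ 0.65576869 -0.02670761  0.1       ] 0.11408280295794368 11.552440147448827
m [ 0.55656716 -0.14659104  0.1       ] [ 0.66636229 -0.12059889  0.1       ] 0.11282979263546469 13.318623818622
m [ 0.55869911 -0.1841554   0.1       ] [ 0.66719529 -0.16685607  0.1       ] 0.10986668304038007 9.059348618143602
tie [ 0.53816381 -0.2611185   0.082     ] [ 0.69855651 -0.24014514  0.082     ] 0.1617581528534842 7.449873657751559
end [ 0.53658808 -0.23759084  0.138     ] [ 0.6945051  -0.22448525  0.138     ] 0.15845990975705088 4.74412573580976
```

Knob triangulates to (0.442, 0.158, 0.124), matching its given height. Press yaw ≈ 8.7°, so head origin ≈ (0.552, 0.190). First move: turn the tool, shut the gripper, and travel to in front of and outside the knob.

```bash
python3 -m handwheel '[[-1,0,0,0,0,0,-0.725],[-1,0,0,0,0,0,-0.725],[-1,-0.67,0.99,0,0,0,0],[-1,-0.67,0.99,0,0,0,0],[-1,-0.67,0.99,0,0,0,0]]'
python3 -m handwheel '[[-1,-0.67,0.99,0,0,0,0],[-1,-0.67,0.99,0,0,0,0],[-1,-0.67,0.99,0,0,0,0],[-1,-0.67,0.99,0,0,0,0],[-1,-0.67,0.99,0,0,0,0]]'
python3 -m handwheel '[[-1,-0.67,0.97,0,0,0,0],[-1,0,0,0.5,0,0,0],[-1,0,0,0,0,0,0]]'
cat >> h.py <<'E'
H=np.array([.552,.190]);Y=np.radians(8.7)
def topress(p): d=np.array(p[:2])-H; return 1e3*np.array([d[0]*np.cos(Y)+d[1]*np.sin(Y),-d[0]*np.sin(Y)+d[1]*np.cos(Y)])
E
python3 - <<'E'
from h import *
o=get_obs();print(o['tool_pos'],o['orientation'],topress(o['tool_pos']))
w=wrist();print(blobs(w['color'],(0,170,60),(4,255,255)),blobs(w['color'],(174,150,60),(180,255,255)))
S={n:snapshot(n) for n in('side',)}
print('side',blobs(S['side']['color'],(0,170,60),(4,255,255)))
K=np.array([.4417,.1578,.1237]);print(proj(w,K))
a=np.vstack([cv2.resize(S['side']['color'][80:240,200:420],(800,582))[:300],cv2.resize(w['color'],(480,300))[:, :] if 0 else cv2.copyMakeBorder(cv2.resize(w['color'],(480,300)),0,0,0,320,0)])
cv2.imwrite('pics/p2.png',a[:,:,::-1])
E
```

```text
clock: 1.02
tool_pos: [0.5932, 0.0387, 0.4046]
orientation: [180.0, -0.0, -81.3]
force: [0.9, 0.2, 0.6]
opening: 0.043
gripper_force: 0.0
clock: 1.65
tool_pos: [0.4581, 0.1028, 0.4049]
orientation: [-180.0, 0.0, -81.3]
force: [-1.2, 0.0, 0.4]
opening: 0.0004
gripper_force: 0.0
clock: 2.02
tool_pos: [0.4323, 0.1153, 0.3915]
orientation: [179.9, -0.0, -81.3]
force: [0.1, 0.4, -0.8]
opening: 0.0007
gripper_force: 0.0
[0.43233688 0.11526304 0.39148788] [ 1.79939542e+02 -2.65446384e-02 -8.12717988e+01] [-129.59103944  -55.77668661]
[] []
side [(array([257.5, 142.8]), np.int32(23), array([255, 140,   6,   6], dtype=int32))]
[302.78435804 244.52036283]
```

View pics/p2.png

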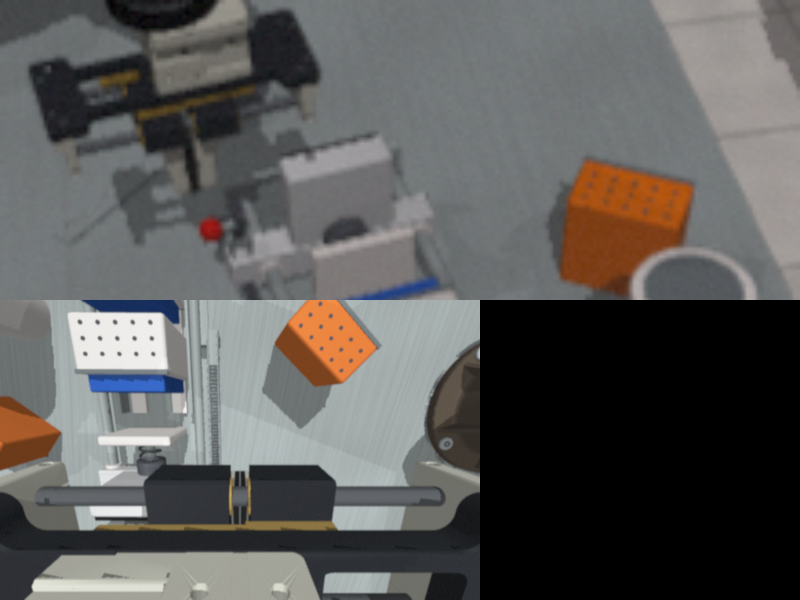

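Crop: closed fingers at (185,190) stand left of and above the red knob at (210,228); the wrist view confirms the rack and rods run along the tool's x. Descend, then push the knob rearward.

```bash
python3 -m handwheel '[[-1,0,0,0.95,0,0,0],[-1,0,0,0.95,0,0,0],[-1,0,0,0.95,0,0,0],[-1,0,0,0.95,0,0,0],[-1,0,0,0,0,0,0]]' | head -4
python3 -m handwheel '[[-1,-0.6,0,0,0,0,0],[-1,-0.6,0,0,0,0,0],[-1,-0.5,0,0,0,0,0],[-1,-0.4,0,0,0,0,0],[-1,0,0,0,0,0,0]]' | head -4
python3 - <<'E'
from h import *
o=get_obs();print(o['tool_pos'],topress(o['tool_pos']),o['force'])
for n in('side','scene'):print(n,blobs(snapshot(n)['color'],(0,170,60),(4,255,255),3))
E
```

```text
clock: 2.75
tool_pos: [0.4326, 0.1148, 0.2958]
orientation: [179.8, -0.1, -81.4]
force: [-0.0, 0.5, -0.3]
clock: 3.38
tool_pos: [0.4244, 0.1682, 0.2973]
orientation: [-180.0, 0.0, -81.2]
force: [-0.2, 0.7, 0.1]
[0.42438269 0.16817222 0.29726314] [-129.45062277   -2.27312463] [-0.2344113   0.68133572  0.08764777]
side []
scene []
```

```bash
python3 -m handwheel '[[-1,-0.6,0,-0.2,0,0,0],[-1,-1,0,0,0,0,0],[-1,-1,0,0,0,0,0],[-1,-0.8,-1,0,0,0,0],[-1,0,-1,0,0,0,0]]' | head -4
python3 -m handwheel '[[-1,0,-1,0,0,0,0],[-1,0,-1,0,0,0,0],[-1,0,-1,0,0,0,0],[-1,0,-0.18,0.1,0,0,0],[-1,0,0,0,0,0,0]]' | head -4
python3 - <<'E'
from h import *
o=get_obs();print(o['tool_pos'],topress(o['tool_pos']),o['force'])
S={n:snapshot(n) for n in('scene','side')};w=wrist()
for n in S:print(n,blobs(S[n]['color'],(0,170,60),(4,255,255),3))
print(blobs(w['color'],(0,170,60),(4,255,255),3))
a=np.vstack([cv2.resize(S['side']['color'][80:240,200:420],(800,582))[:300],cv2.copyMakeBorder(cv2.resize(w['color'],(480,300)),0,0,0,320,0)])
cv2.imwrite('pics/p3.png',a[:,:,::-1])
E
```

```text
clock: 4.1
tool_pos: [0.4616, 0.2608, 0.3027]
orientation: [-179.9, 0.0, -81.2]
force: [-0.7, 0.3, -0.2]
clock: 4.72
tool_pos: [0.5394, 0.2708, 0.2991]
orientation: [179.9, -0.0, -81.3]
force: [-0.1, -0.4, 0.9]
[0.53939728 0.27083206 0.29913331] [-0.2309878 81.8082906] [-0.11334899 -0.40513098  0.92617012]
scene []
side [(array([255.2, 143.8]), np.int32(19), array([253, 142,   5,   5], dtype=int32))]
[(array([478. , 152.8]), np.int32(490), array([465, 141,  27,  25], dtype=int32))]
```

View pics/p3.png

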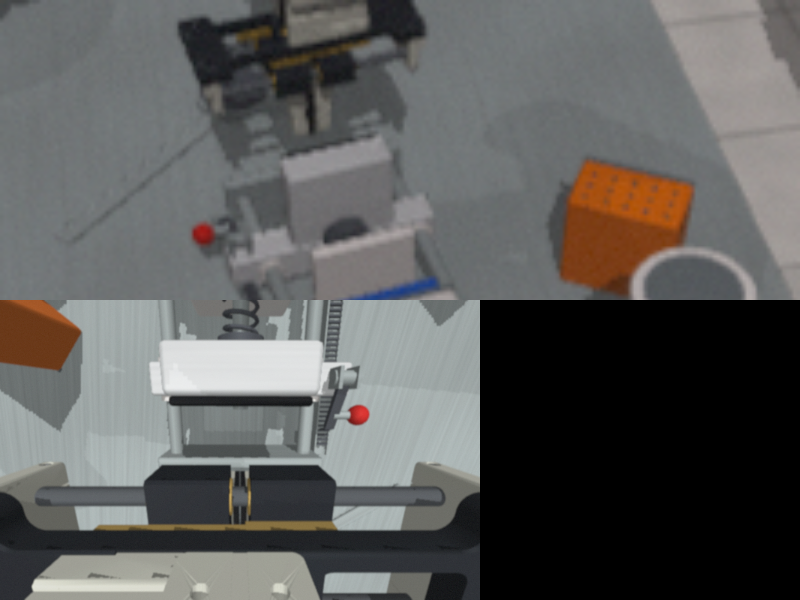

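Knob now lies rearward of its hinge (wrist (358,415)), so the pawl is on the rack; gripper centred behind the pad. Push.

```bash
python3 - <<'E'
from h import *
s=snapshot('side');w=wrist()
X,e=tri([(s,(255.2,143.8)),(w,(478,152.8))]);print(X,e,topress(X))
# lid/mould extents in wrist view n/a
E
for i in 1; do python3 -m handwheel '[[-1,0.6,0,0,0,0,0],[-1,0.6,0,0,0,0,0],[-1,0.4,0,0,0,0,0],[-1,0.4,0,0,0,0,0],[-1,0.2,0,0,0,0,0]]' | sed -n '2p;4p'; done
python3 -m handwheel '[[-1,0.3,0,0,0,0,0],[-1,0.3,0,0,0,0,0],[-1,0.3,0,0,0,0,0],[-1,0.3,0,0,0,0,0],[-1,0.3,0,0,0,0,0]]' | sed -n '2p;4p'
```

```text
[0.43373701 0.20394771 0.07701222] [np.float64(0.2), np.float64(0.2)] [-114.79250429   31.67578731]
tool_pos: [0.5481, 0.2161, 0.2998]
force: [-2.5, 3.2, 0.8]
tool_pos: [0.5538, 0.179, 0.2997]
force: [-2.9, 4.9, 2.5]
```

Knob at (-115, +32, 77 mm) in the head frame, as expected for a dropped pawl. Contact with about 3 N. Continue.

```bash
python3 -m handwheel '[[-1,0.3,0,0,0,0,0],[-1,0.3,0,0,0,0,0],[-1,0.3,0,0,0,0,0],[-1,0.1,0,0,0,0,0],[-1,0,0,0,0,0,0]]' | sed -n '2p;4p'
python3 - <<'E'
from h import *
o=get_obs();print(topress(o['tool_pos']),o['force'],o['clock'])
s=snapshot('side');sc=snapshot('scene');w=wrist()
a=cv2.resize(s['color'][95:275,235:395],None,fx=3.2,fy=3.2,interpolation=cv2.INTER_CUBIC)
cv2.imwrite('pics/p4.png',a[:,:,::-1])
E
```

```text
tool_pos: [0.5576, 0.1543, 0.2996]
force: [-0.6, 0.4, 0.3]
[  0.09869921 -36.17838909] [-0.56406382  0.41240245  0.34573729] 6.85
```

View pics/p4.png

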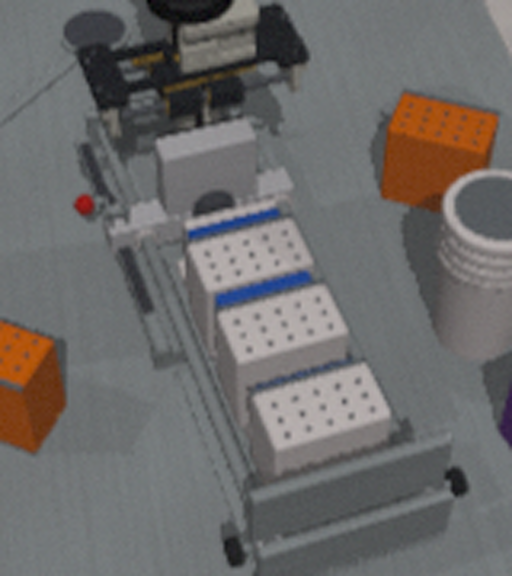

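The plate has reached the near mould (crop (215,215)); small gaps remain further on. The pots and blocks are undisturbed.

```bash
python3 -m handwheel '[[-1,0.25,0,0,0,0,0],[-1,0.2,0,0,0,0,0],[-1,0.2,0,0,0,0,0],[-1,0.2,0,0,0,0,0],[-1,0.1,0,0,0,0,0]]' | sed -n '2p;4p'
python3 - <<'E'
from h import *
o=get_obs();print(topress(o['tool_pos']),o['force'],o['clock'])
E
python3 -m handwheel '[[-1,0.2,0,0,0,0,0],[-1,0.2,0,0,0,0,0],[-1,0.2,0,0,0,0,0],[-1,0.1,0,0,0,0,0],[-1,0.05,0,0,0,0,0]]' | sed -n '2p;4p'
python3 - <<'E'
from h import *
o=get_obs();print(topress(o['tool_pos']),o['force'],o['clock'])
s=snapshot('side')
a=cv2.resize(s['color'][95:275,235:395],None,fx=3.2,fy=3.2,interpolation=cv2.INTER_CUBIC)
cv2.imwrite('pics/p5.png',a[:,:,::-1])
E
```

```text
tool_pos: [0.5609, 0.1317, 0.2994]
force: [-2.0, 5.6, 1.0]
[ 6.55057883e-04 -5.89714133e+01] [-1.95319601  5.55626471  1.04768905] 7.625
tool_pos: [0.5637, 0.1134, 0.2995]
force: [-4.4, 6.8, 1.0]
[-3.87758331e-02 -7.74486030e+01] [-4.40197909  6.83473891  0.96252351] 8.25
```

View pics/p5.png

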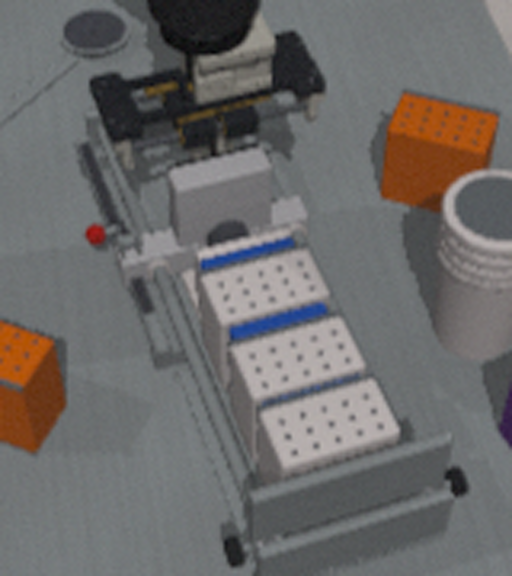

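All three moulds are closed up and moving together; a small gap to the end plate remains. Finer steps now, watching the force.

```bash
cat > r.py <<'E'
from h import *
o=get_obs();f=o['force'];print('y %.1f  push %.1f  t %.1f'%(topress(o['tool_pos'])[1],-f[0]*np.sin(Y)+f[1]*np.cos(Y),o['clock']))
E
python3 -m handwheel '[[-1,0.1,0,0,0,0,0],[-1,0.1,0,0,0,0,0]]' >/dev/null; python3 r.py
python3 -m handwheel '[[-1,0.1,0,0,0,0,0],[-1,0.1,0,0,0,0,0]]' >/dev/null; python3 r.py
python3 -m handwheel '[[-1,0.1,0,0,0,0,0],[-1,0.1,0,0,0,0,0]]' >/dev/null; python3 r.py
python3 -m handwheel '[[-1,0.08,0,0,0,0,0],[-1,0.08,0,0,0,0,0]]' >/dev/null; python3 r.py
```

```text
y -82.3  push 7.8  t 8.6
y -87.3  push 7.6  t 8.8
y -92.3  push 8.4  t 9.1
y -95.8  push 13.5  t 9.3
```

```bash
python3 -m handwheel '[[-1,0.04,0,0,0,0,0],[-1,0.03,0,0,0,0,0],[-1,0,0,0,0,0,0]]' >/dev/null; python3 r.py
python3 -m handwheel '[[-1,0.04,0,0,0,0,0],[-1,0.03,0,0,0,0,0],[-1,0,0,0,0,0,0]]' >/dev/null; python3 r.py
python3 -m handwheel '[[-1,0,0,0,0,0,0]]' >/dev/null; python3 r.py
```

```text
y -97.3  push 13.1  t 9.7
y -98.9  push 14.7  t 10.1
y -98.9  push 14.0  t 10.2
```

```bash
python3 -m handwheel '[[-1,0.06,0,0,0,0,0],[-1,0.05,0,0,0,0,0],[-1,0,0,0,0,0,0],[-1,0,0,0,0,0,0]]' >/dev/null; python3 r.py
python3 -m handwheel '[[-1,0,0,0,0,0,0]]' >/dev/null; python3 r.py
```

```text
y -101.2  push 16.3  t 10.7
y -101.2  push 16.2  t 10.8
```

About 13–14 N on the spring. Back off slowly, then retreat and tilt to read the gauge.

```bash
python3 -m handwheel '[[-1,-0.08,0,0,0,0,0],[-1,-0.08,0,0,0,0,0],[-1,-0.08,0,0,0,0,0],[-1,-0.1,0,0,0,0,0],[-1,-0.1,0,0,0,0,0]]' >/dev/null; python3 r.py
python3 -m handwheel '[[-1,-0.2,0,0,0,0,0],[-1,-0.5,0,0,0,0,0],[-1,-1,0,0,0,0,0],[-1,-1,0,0,0,0,0],[-1,-1,0,0,0,0,0]]' >/dev/null; python3 r.py
python3 -m handwheel '[[-1,-1,0,0,0,0,0],[-1,-1,0,0,0,0,0],[-1,0,0,0,0,1,0],[-1,0,0,0,0,1,0],[-1,0,0,0,0,1,0]]' >/dev/null
python3 -m handwheel '[[-1,0,0,0,0,1,0],[-1,0,0,0,0,1,0],[-1,0,0,0,0,1,0],[-1,0,0,0,0,1,0],[-1,0,0,0,0,0,0]]' | head -4
python3 r.py
python3 - <<'E'
from h import *
w=wrist();im=w['color']
g=np.array([H[0]-np.sin(Y)*(-.133+.015),H[1]+np.cos(Y)*(-.133+.015),.08]);u,v=proj(w,g);print(u,v,blobs(im,(40,90,40),(85,255,255),3),blobs(im,(0,170,60),(4,255,255),3))
cv2.imwrite('pics/w6.png',im[:,:,::-1])
E
```

```text
y -92.5  push 0.3  t 11.4
y 1.4  push 0.3  t 12.1
clock: 13.3
tool_pos: [0.5442, 0.2404, 0.2987]
orientation: [179.9, -42.1, -81.2]
force: [0.1, -0.1, 0.2]
y 51.0  push -0.1  t 13.3
319.5454213560512 222.8248422165143 [(array([319.7, 229.7]), np.int32(3), array([319, 229,   2,   2], dtype=int32))] []
```

View pics/w6.png

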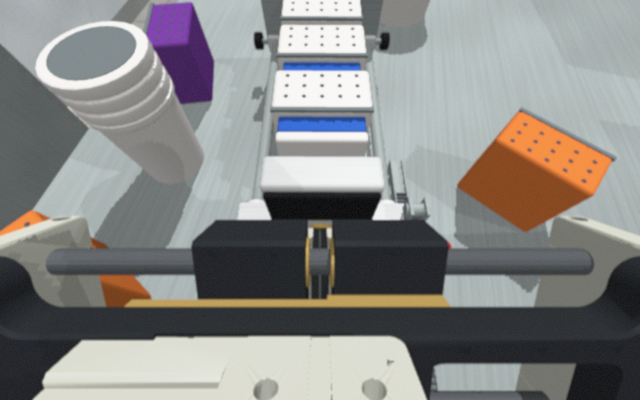

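The gripper hides the gauge (expected near (320,223)). Open the fingers and tilt back a little so it moves up in the picture.

```bash
python3 -m handwheel '[[1,0,0,0,0,-1,0],[1,0,0,0,0,-1,0],[1,0,0,0,0,0,0],[1,0,0,0,0,0,0],[1,0,0,0,0,0,0]]' |sed -n '3,5p'
python3 - <<'E'
from h import *
w=wrist();im=w['color']
P=lambda y,z,x=0:proj(w,np.array([H[0]+np.cos(Y)*x-np.sin(Y)*y,H[1]+np.sin(Y)*x+np.cos(Y)*y,z]))
print(P(-.118,.087),P(-.098,.087),blobs(im,(40,90,40),(85,255,255),3),blobs(im,(0,170,60),(4,255,255),3))
cv2.imwrite('pics/w7.png',cv2.resize(im[120:270,220:420],None,fx=4,fy=4,interpolation=cv2.INTER_CUBIC)[:,:,::-1])
E
```

```text
orientation: [180.0, -30.1, -81.3]
force: [-0.2, -0.6, 0.4]
opening: 0.0448
[319.6046086  161.31198043] [319.57921606 182.70394012] [(array([321.2, 172.7]), np.int32(42), array([313, 171,  17,   5], dtype=int32))] [(array([445.8, 190.1]), np.int32(275), array([437, 181,  19,  19], dtype=int32))]
```

View pics/w7.png

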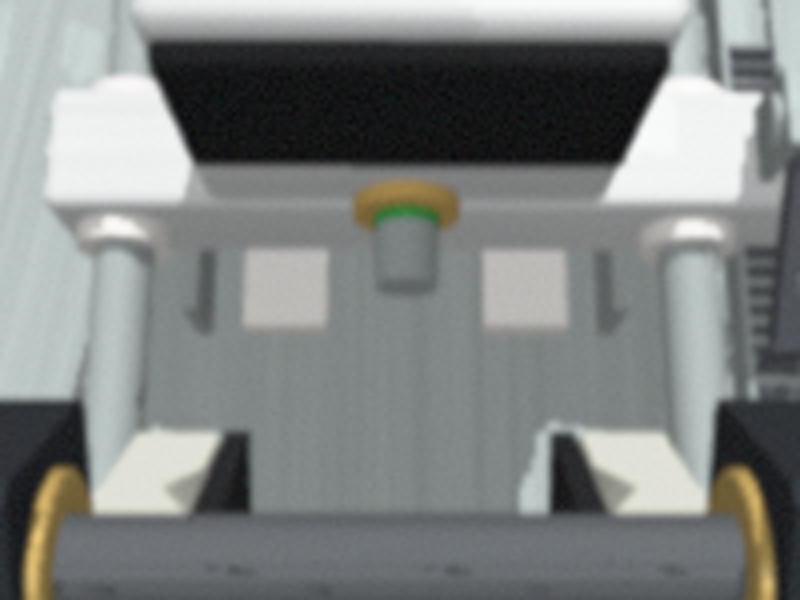

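The gauge at crop (407,215) shows a green band about 3.5 mm long (≈9–10 N) and no red. The pawl is holding with the robot well clear, so I'm handing in.

```bash
python3 -c "
from plant import *
print(close_job())"
```

```text
the job is handed in; nothing more can be done
None
```

I tipped the pawl onto its rack and pushed the press head up until the three moulds were nipped against the end plate. With the robot clear, the gauge shows green and no red (about 9–10 N), the pots, tub and ladle were never touched, and the job was handed in at about 14 s.

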